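Set the preload knob and hold the belt tensioner wound back

TASK

Get the belt tensioner on the bench ready for a colleague to slip a drive belt on: first, with the tensioner's arm still at rest, turn the black preload knob so that its pointer is in line with the index mark on the ring around it. Then swing the spring-loaded arm by its upright pin all the way to its stop peg and keep holding it there: the program finishes while the robot is still holding the arm against the stop, with the knob still on its mark. Leave the motor, the spanner and the tin where they are.

Things in the scene. Friction and masses are not known exactly. Their poses are not given: they have to be found in the camera images.
- unit: The tensioner unit, fixed to the bench: grey bracket plate 190 x 340 x 10 mm. Origin on the bench surface; the plate spans x -85..105 mm and y -170..170 mm in this frame, z up. The tensioner's pivot body (aluminium, radius 28 mm, up to 59 mm high) stands at (0, -40) mm, the round knob pedestal at (0, 110) mm. Two 12 mm thick pegs, 74 mm high, stand on either side of the arm's swing: the arm rests against the one nearer the plate's -x side; the other is the stop peg.
- swing_axis (a point): Point on the arm's vertical turning axis, 99 mm above the bench, level with point swing_pin. The pivot's top is 83 mm above the bench.
- swing_pin (a point): Gripping point on the upright round steel pin at the free end of the tensioner's arm: pin 18 mm in diameter, standing from the arm's top (73 mm above the bench) to 115 mm; this point is on its axis, 99 mm above the bench and 110 mm from the pivot axis. Under the arm's end hangs a black idler roller of 52 mm diameter (35 to 59 mm above the bench). The flat steel arm is 24 mm wide, 12 mm thick.
- tension_arm (a joint): Angle of the tensioner's arm in rad: 0 at rest, growing as it swings counter-clockwise seen from above, to the stop at 0.90 rad. At 0 the arm points from the pivot 100 degrees clockwise of the unit's +x. A spring drives it back to 0: about 8 N at the pin to start moving it, about 12 N at the stop; let go, it snaps back.
- knob_grip (a point): Gripping point of the preload knob, on its vertical turning axis, 73 mm above the bench. The knob is a black disc of 60 mm diameter with an upright grip bar on it, 46 mm long, 16 mm thick, standing from 50 mm to 89 mm above the bench. The long side of the bar lies in the direction of the pointer. It turns freely both ways over about 1.8 rad either side of the unit's +x, with a little friction (0.06 N m), and stays where it is left.
- knob_pointer (a point): Just beyond the tip of the knob's pointer (a bright triangular point at the rim of the disc, in line with a bright stripe on one half of the grip bar): 41 mm from the knob's axis, 46 mm above the bench. It turns with the knob.
- index_mark (a point): Tip of the index mark, a bright arrowhead, 18 mm wide, pointing inward on the dark fixed ring (124 mm diameter, top 42 mm above the bench, mark 45 mm) around the knob: 41 mm from the knob's axis, 46 mm above the bench. At the start the pointer is 0.45 to 1.5 rad clockwise (seen from above) of it.
- motor_mid (a point): Bystander: blue round hydraulic motor with a pinion on top, 84 mm in diameter, 82 mm high, standing on the bench; point at half height.
- spanner_grip (a point): Bystander: steel spanner lying flat on the bench; point on its handle.
- tin_mid (a point): Bystander: grey tin, 72 mm in diameter, 85 mm high, standing on the bench; point at half height.

How it is judged:
On the way:
1. the knob's pointer is in line with the index mark (within 5 mm at the tip) while the tensioner's arm is at rest (distance between knob_pointer and index_mark below 0.005 m and value of joint tension_arm below 0.1 rad), for 0.3 s.
At the end, for the whole second after the job is handed in: The robot still holds the arm with at least 2 N of contact, wound to its stop (joint above 0.84 of 0.90 rad), and the knob's pointer tip is within 5 mm of the index mark's tip (value of joint tension_arm above 0.84 rad and distance between knob_pointer and index_mark below 0.005 m and contact force between any of the fingers, the arm and unit above 2 N); the arm keeps its last pose, push and grip.
It fails at once if the motor is shifted more than 30 mm (distance of motor_mid from where it was at the start of the episode above 0.03 m).
It fails at once if the spanner is shifted more than 30 mm (distance of spanner_grip from where it was at the start of the episode above 0.03 m).
It fails at once if the tin is shifted more than 30 mm (distance of tin_mid from where it was at the start of the episode above 0.03 m).
It also fails if it takes over 48 s, if anything falls off the work surface, if the arm or the gripper's body presses on something with over 40 N, if the wrist force passes 120 N, or if a joint passes its speed limit or range.

ROBOT

A 7-joint arm with a two-finger parallel gripper is mounted at the origin on the work surface. World frame = base frame: x ahead of the robot, y to its left, z up, the work surface at z = 0. Lengths are in m, angles in rad, forces in N, time in s.
With the tool pointing down it reaches from about 0.425 to 0.925 m from the base axis. Payload 6.8 kg.
Tool frame: the origin (TCP) lies on the centre line of the jaws, within the pads' length; the fingertips stand 19 mm ahead of it and the grasp point (between the pads) is the TCP (r.tip_extent is the y of the fingertips in the tool frame, in m); y points along the fingers, z is the direction in which the jaws open and shut, and the axes are right-handed (so a half turn about y gives the same grasp; the last joint's range is limited). The gripper opens to 85 mm and grips with 20 to 120 N. Pads are 22 mm wide; open, the fingers measure 114 mm over their backs; the gripper's body (76 mm by 85 mm) begins 54 mm behind the grasp point. The pads swing forward as they close: fully open they stand 13 mm farther back than shut.
Start: joints at [-1.227, 0.477, 0.022, 1.555, -0.011, 1.109, -0.083], TCP at [0.295, 0.607, 0.25] pointing down, gripper open.
Joint ranges: [-2.96, 2.96], [-0.34, 2.1], [-1.41, 1.46], [0.24, 2.44], [-1.37, 4.51], [0.17, 1.92], [-2.96, 2.96]. Speed limits (rad/s): [2.39, 2.39, 3.14, 3.14, 3.14, 3.14, 3.14].

INTERFACE

Orientations are given as a rotation vector (axis times angle).
In Python, from bench import r gives the robot as it stands. The module is installed in compiled form; this text tells all that it offers.
- The arm moves only by the tool jog_arm, never from a script. Its argument "motion" is a list of rows, each a list of 3 entries, a list of its own where there are three numbers: the opening, from 0 (shut) to 1 (fully open), then the shift along the tool's x, y, z in m, then the turn, a rotation vector about the tool's x, y, z in degrees. A call has 1 to 10 rows; each row shifts and turns the commanded pose from where the row before left it, along the tool's axes as they then stand; what a row does not reach is not made up. A row lasts 1/12 s, in which the tool goes at most 41.7 mm and 7.16 degrees, less where a joint would pass 70% of its speed; a pose out of reach is approached as far as the arm can. A call with a gripper value outside its range is refused whole. The fingers move at their own pace and stop on an object; "force" is the grip in N (left out, the last holds). Time passes only in rows, so rows that do not move let the fingers close. It gives the time, the measured TCP pose, the force and the opening at its end, in the units of the state.
- r.get_obs(): the state, without advancing time (a new reading comes with each control period).
- r.grab_frame(name): name is "scene" or "side" or "wrist"; returns a dict with "image" (400x640x3 uint8, red, green, blue), "range_z" (400x640 float32, m along the optical axis (not along the pixel's ray), 0 where there is no reading), "fx", "fy", "cx", "cy" (pixels), "xyz" and "orientation" of the camera in the world. Camera axes: x right, y down, z forward; pixel columns grow to the right and rows downward; lengths in m; the calibration is good to about 2 mm. A picture is of the moment at which its call begins.
- r.hand_in(): hands the job in, once; it reports no verdict.
The state is a dict: "clock": time; "joints": joint angles; "qvel": joint speeds; "tau": joint torques, N m; "tcp_pos": TCP position; "orientation": TCP orientation; "contact_force": force on the tool from outside, world axes, zero at the start; "moment": the same for the moment, N m; "grip_width": finger opening in m.
Only numpy, scipy, OpenCV 4.12 (cv2) and the standard library are available. Lean on these libraries where they do the work, as an engineer would, in place of code of your own. Each camera call takes 0.05 s, during which the arm holds its last target.

## Working session

There is one attempt and no reset: what is moved stays moved. The work goes in short steps, Python scripts to look and compute and a tool call to move; the robot and the scene stay as the last step left them, time stands still between calls to the robot, and variables do not carry over. Pictures are saved under pics/ and viewed, and the job is handed in when it is done.

Besides the shell and the picture viewer there is one more tool, called after "Emit:" as a command line: name --argument value ..., lists and objects as JSON in quotes. jog_arm: Moves the arm, as the interface text tells. Its arguments: {"type":"object","properties":{"motion":{"type":"array","items":{"type":"array"}},"force":{"type":"number"}},"required":["motion"]}

```bash
mkdir -p pics
cat > h.py <<'E'
import numpy as np, cv2
from bench import r
from scipy.spatial.transform import Rotation as R
def cam(n):
    f=r.grab_frame(n); return f
def Rm(f):
    o=np.array(f["orientation"]); return o if o.shape==(3,3) else R.from_rotvec(o).as_matrix()
def px2w(f,u,v,z=None):
    d=np.array([(u-f["cx"])/f["fx"],(v-f["cy"])/f["fy"],1.0]); d=Rm(f)@d; p=np.array(f["xyz"])
    if z is None: s=f["range_z"][int(v),int(u)]
    else: s=(z-p[2])/d[2]
    return p+s*d
def w2px(f,w):
    c=Rm(f).T@(np.array(w)-np.array(f["xyz"])); return np.array([f["fx"]*c[0]/c[2]+f["cx"],f["fy"]*c[1]/c[2]+f["cy"]])
def save(f,n): cv2.imwrite("pics/"+n,f["image"][:,:,::-1])
E
python3 - <<'E'
from h import *
import pickle
for n in ["scene","side","wrist"]:
    f=cam(n); save(f,n+"0.png"); pickle.dump(f,open(n+"0.pkl","wb")); print(n,f["xyz"],f["orientation"],f["fx"])
o=r.get_obs(); print(o)
print(R.from_rotvec(o["orientation"]).as_matrix().round(3), r.tip_extent)
E
```

```text
scene [1.18135789 0.1653038  0.90064637] [-1.66148587 -2.07070391  0.69988476] 435.1730518166625
side [ 0.51002212 -0.64404446  0.65505775] [-2.26956072  0.09711203 -0.06599891] 393.2255536083313
wrist [0.21800063 0.64332189 0.37278424] [2.41133681 1.51050639 0.25305365] 326.32818115017795
{'clock': 0.15, 'joints': array([-1.22710132,  0.4776154 ,  0.02236051,  1.55617461, -0.01151328,
        1.10929643, -0.0830759 ]), 'qvel': array([ 0.00227555, -0.00281357,  0.0006944 , -0.00333121, -0.00215116,
       -0.00168144, -0.00023801]), 'tau': array([ 3.58533420e-03, -5.96917033e+01,  1.61061421e+00, -2.81487679e+01,
        1.26296535e-02,  6.49608410e-03, -2.17179047e-05]), 'tcp_pos': array([0.29452075, 0.60690473, 0.24956684]), 'orientation': array([-1.54296128,  0.35451143, -0.35416617]), 'contact_force': array([-0.47887173, -0.14116556, -0.84914372]), 'moment': array([ 0.02232058, -0.01392527, -0.01882863]), 'grip_width': 0.08562335845516833}
[[ 0.9   -0.001  0.437]
 [-0.437 -0.001  0.9  ]
 [ 0.    -1.    -0.001]] 0.019
```

View pics/scene0.png

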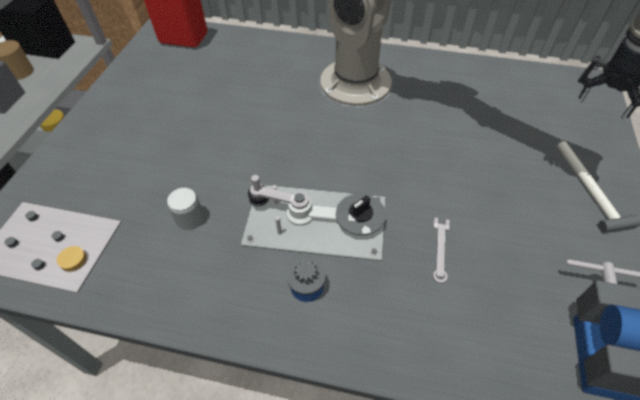

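View pics/side0.png

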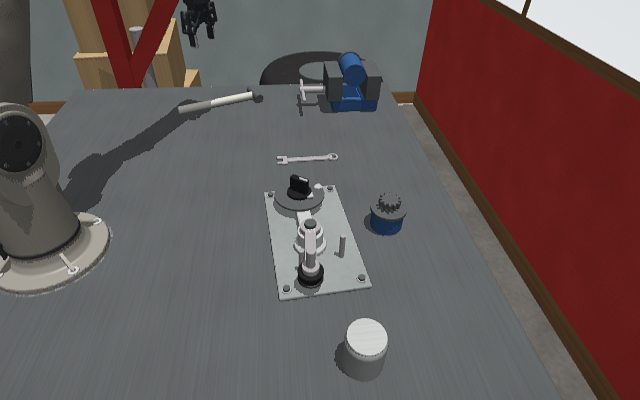

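View pics/wrist0.png

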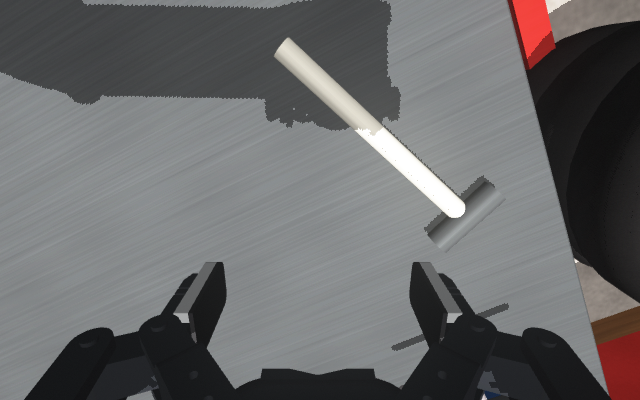

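Run:
```python
import cv2
a=cv2.imread("pics/scene0.png")[165:310,230:400]; cv2.imwrite("pics/sc.png",cv2.resize(a,None,fx=4,fy=4,interpolation=cv2.INTER_CUBIC))
a=cv2.imread("pics/side0.png")[160:310,250:420]; cv2.imwrite("pics/si.png",cv2.resize(a,None,fx=4,fy=4,interpolation=cv2.INTER_CUBIC))
```

```text
(no output)
```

View pics/sc.png

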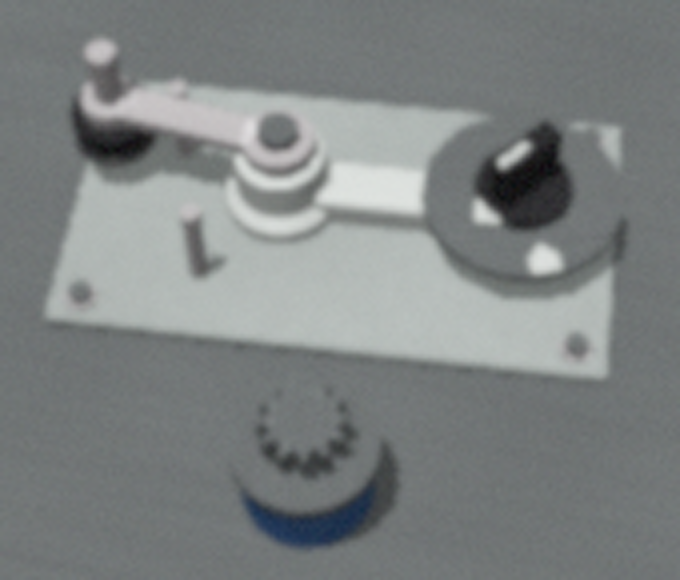

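View pics/si.png

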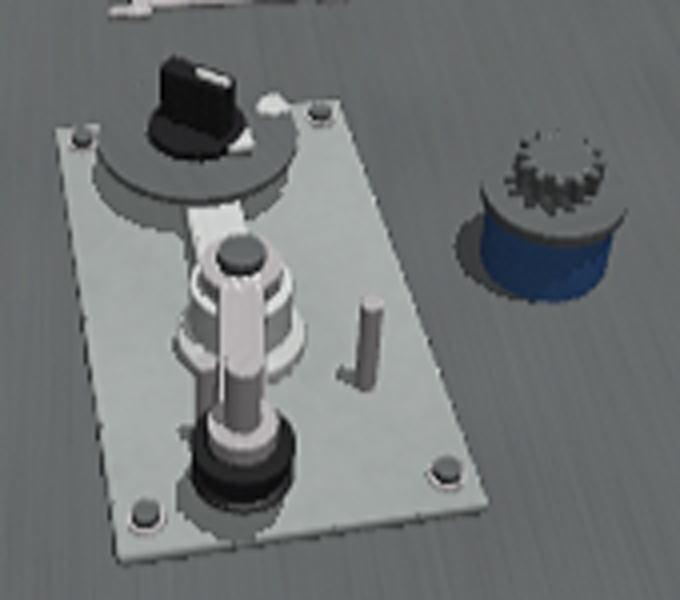

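The scene camera looks back at the robot. The plate corners, knob (pointer at crop 485,212; mark at 540,258), arm pin (101,50) and stop peg (190,212) are all visible. I'll fit the unit pose from these.

Run:
```python
from h import *
import pickle
from scipy.optimize import least_squares
S=pickle.load(open("scene0.pkl","rb")); D=pickle.load(open("side0.pkl","rb"))
sc=lambda u,v:(230+u/4,165+v/4); si=lambda u,v:(250+u/4,160+v/4)
obs=[(S,sc(622,126),(-85,170,10)),(S,sc(607,378),(105,170,10)),(S,sc(45,320),(105,-170,10)),
(D,si(57,130),(-85,170,10)),(D,si(338,100),(105,170,10)),(D,si(487,503),(105,-170,10)),(D,si(120,557),(-85,-170,10)),
(S,sc(280,131),(0,-40,83)),(D,si(242,255),(0,-40,83))]
def T(p,w): 
    c,s=np.cos(p[2]),np.sin(p[2]); x,y,z=np.array(w)/1000
    return np.array([p[0]+c*x-s*y,p[1]+s*x+c*y,z])
def res(p): return np.concatenate([w2px(f,T(p,w))-np.array(q) for f,q,w in obs])
s=least_squares(res,[0.6,0.1,0]);p=s.x; print(p,s.fun.reshape(-1,2).round(1))
P=p
kn=T(P,(0,110,0)); print("knob",kn,"pivot",T(P,(0,-40,0)))
for nm,f,q,z in [("ptrS",S,sc(474,203),.046),("ptrtipS",S,sc(478,220),.046),("idxS",S,sc(530,250),.045),("ptrD",D,si(254,150),.046),("idxD",D,si(258,103),.045),("idxDr",D,si(274,102),.045),("idxSc",S,sc(545,260),.045),("barS a",S,sc(500,162),.089),("barS b",S,sc(548,130),.089),("pinS",S,sc(101,47),.115),("pinD",D,si(243,374),.115),("stopS",S,sc(190,212),.074),("stopD",D,si(372,302),.074)]:
    w=px2w(f,*q,z); d=w-kn; e=w-T(P,(0,-40,0)); print(nm,w.round(4),"knob r,ang",np.hypot(d[0],d[1]).round(4),np.degrees(np.arctan2(d[1],d[0])).round(1),"piv",np.hypot(e[0],e[1]).round(4),np.degrees(np.arctan2(e[1],e[0])).round(1))
for n,(f,q) in {"motor":(S,(307,272)),"tin":(S,(183,200)),"tinD":(D,(366,338))}.items(): print(n,px2w(f,*q))
```

```text
[ 5.64305122e-01 -2.14388148e-04  9.58218342e-02] [[-0.5  0.1]
 [-0.1  0.4]
 [-1.4 -0.1]
 [-0.9 -1. ]
 [-0.1 -1.1]
 [ 0.7 -0.5]
 [-0.7 -0.2]
 [-1.4 -0.6]
 [-0.1 -2. ]]
knob [0.55378084 0.109281   0.        ] pivot [ 0.56813213 -0.04003089  0.        ]
ptrS [0.5699 0.083  0.046 ] knob r,ang 0.0308 -58.4 piv 0.1231 89.2
ptrtipS [0.5818 0.0877 0.046 ] knob r,ang 0.0353 -37.6 piv 0.1285 83.9
idxS [0.5958 0.1217 0.045 ] knob r,ang 0.0439 16.5 piv 0.1641 80.3
ptrD [0.5868 0.0837 0.046 ] knob r,ang 0.0418 -37.8 piv 0.1251 81.4
idxD [0.5937 0.1307 0.045 ] knob r,ang 0.0453 28.2 piv 0.1726 81.5
idxDr [0.6039 0.131  0.045 ] knob r,ang 0.0546 23.4 piv 0.1747 78.2
idxSc [0.601  0.1316 0.045 ] knob r,ang 0.0522 25.3 piv 0.1747 79.2
barS a [0.5684 0.0965 0.089 ] knob r,ang 0.0194 -41.1 piv 0.1365 89.9
barS b [0.5389 0.1201 0.089 ] knob r,ang 0.0183 144.0 piv 0.1627 100.3
pinS [ 0.5544 -0.1488  0.115 ] knob r,ang 0.258 -89.9 piv 0.1096 -97.2
pinD [ 0.5583 -0.1583  0.115 ] knob r,ang 0.2676 -89.0 piv 0.1186 -94.8
stopS [ 0.6318 -0.0748  0.074 ] knob r,ang 0.1999 -67.0 piv 0.0725 -28.6
stopD [ 0.6329 -0.077   0.074 ] knob r,ang 0.2024 -67.0 piv 0.0746 -29.7
motor [0.75878514 0.02815999 0.08258601]
tin [ 0.63796165 -0.30506451  0.08660641]
tinD [ 0.63252852 -0.31823284  0.08695501]
```

Emit:
jog_arm --motion '[[1,[0.022,0,-0.017],[0,0,0]],[1,[0.022,0,-0.017],[0,0,0]],[1,[0.022,0,-0.017],[0,0,0]],[1,[0.022,0,-0.017],[0,0,0]],[1,[0.022,0,-0.017],[0,0,0]],[1,[0.022,0,-0.017],[0,0,0]],[1,[0.022,0,-0.017],[0,0,0]],[1,[0.022,0,-0.017],[0,0,0]],[1,[0.022,0,-0.017],[0,0,0]],[1,[0.022,0,-0.017],[0,0,0]]]' --force 40

```text
clock: 0.98
tcp_pos: [0.4187, 0.3569, 0.2502]
orientation: [-1.542, 0.354, -0.354]
contact_force: [1.2, 0.7, 0.2]
grip_width: 0.0852
```

Emit:
jog_arm --motion '[[1,[0.022,0,-0.017],[0,0,0]],[1,[0.022,0,-0.017],[0,0,0]],[1,[0.022,0,-0.017],[0,0,0]],[1,[0.022,0,-0.017],[0,0,0]],[1,[0.022,0,-0.017],[0,0,0]],[1,[0.022,0,-0.017],[0,0,0]],[1,[0,0,0],[0,6.5,0]],[1,[0,0,0],[0,6.5,0]],[1,[0,0,0],[0,0,0]],[1,[0,0,0],[0,0,0]]]'

```text
clock: 1.82
tcp_pos: [0.4924, 0.209, 0.2501]
orientation: [-1.506, 0.529, -0.528]
contact_force: [-0.0, 0.0, 0.2]
grip_width: 0.0856
```

```bash
cat >> h.py <<'E'
def todo(target):
    o=r.get_obs(); M=R.from_rotvec(o["orientation"]).as_matrix()
    print("t",o["clock"],"tcp",o["tcp_pos"].round(4),"zang",np.degrees(np.arctan2(M[1,2],M[0,2])).round(2),"tilt",M[2].round(3),"F",o["contact_force"].round(1),"mom",o["moment"].round(2),"w",o["grip_width"].round(4))
    print("j",o["joints"].round(2)); print("tool shift",(M.T@(np.array(target)-o["tcp_pos"])).round(4))
E
python3 - <<'E'
from h import *
import pickle
todo([0.5538,0.1093,0.25])
f=cam("wrist"); save(f,"w1.png"); pickle.dump(f,open("w1.pkl","wb"))
E
```

```text
Traceback (most recent call last):
  File "h.py", line 18, in todo
    print("t",o["clock"],"tcp",o["tcp_pos"].round(4),"zang",np.degrees(np.arctan2(M[1,2],M[0,2])).round(2),"tilt",M[2].round(3),"F",o["contact_force"].round(1),"mom",o["moment"].round(2),"w",o["grip_width"].round(4))
                                                                                                                                                                                               ^^^^^^^^^^^^^^^^^^^^^
AttributeError: 'float' object has no attribute 'round'
```

```bash
sed -i 's/o\["grip_width"\].round(4)/round(float(o["grip_width"]),4)/' h.py
python3 - <<'E'
from h import *
import pickle
todo([0.5538,0.1093,0.25])
f=cam("wrist"); save(f,"w1.png"); pickle.dump(f,open("w1.pkl","wb"))
E
```

```text
t 1.8167 tcp [0.4924 0.209  0.2501] zang 51.32 tilt [-0. -1. -0.] F [-0.   0.   0.2] mom [ 0.   -0.01  0.04] w 0.0856
j [-0.7   0.25  0.22  1.9  -0.06  1.    0.44]
tool shift [ 1.102e-01  1.000e-04 -3.950e-02]
```

View pics/w1.png

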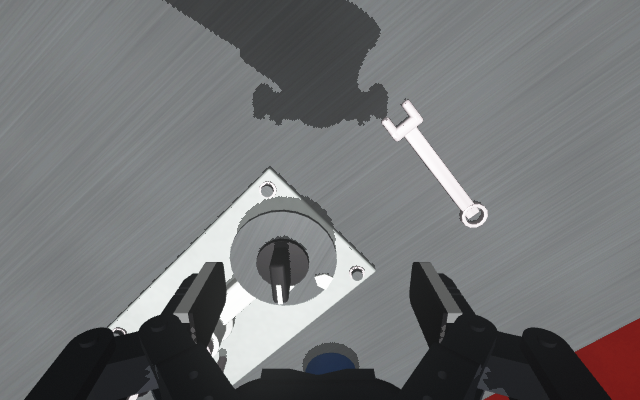

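Run:
```python
import cv2
a=cv2.imread("pics/w1.png")[185:315,220:385]; cv2.imwrite("pics/w1c.png",cv2.resize(a,None,fx=4.5,fy=4.5,interpolation=cv2.INTER_CUBIC))
```

```text
(no output)
```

View pics/w1c.png

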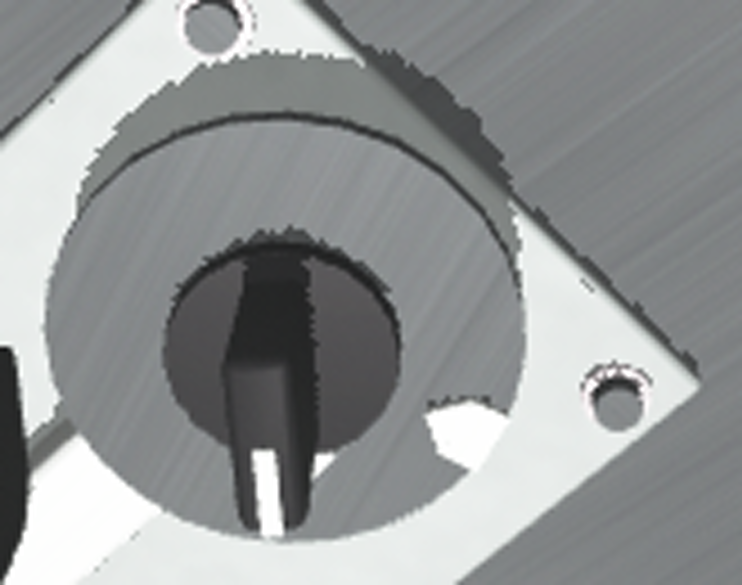

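Run:
```python
from h import *
import pickle
from scipy.optimize import least_squares
f=pickle.load(open("w1.pkl","rb")); c=lambda u,v:(220+u/4.5,185+v/4.5)
ring=np.array([px2w(f,*c(*q),.042)[:2] for q in [(45,315),(525,290),(280,540),(280,120),(100,470),(430,170),(160,160),(190,515),(380,525)]])
s=least_squares(lambda p:np.hypot(ring[:,0]-p[0],ring[:,1]-p[1])-p[2],[.55,.11,.06]); print(s.x,s.fun.round(4))
disc=np.array([px2w(f,*c(*q),.050)[:2] for q in [(165,350),(400,350),(185,425),(380,290),(185,290),(380,415)]])
s2=least_squares(lambda p:np.hypot(disc[:,0]-p[0],disc[:,1]-p[1])-p[2],[.55,.11,.03]); print(s2.x,s2.fun.round(4))
k=s.x[:2]
for n,q,z in [("i1",(425,410),.045),("i2",(432,447),.045),("i3",(510,413),.045),("i4",(470,470),.045),("i5",(470,400),.045),("stripe a",(263,452),.089),("stripe b",(270,535),.089),("bl",(228,365),.089),("br",(287,368),.089),("fl",(245,530),.089),("fr",(300,525),.089)]:
    d=px2w(f,*c(*q),z)[:2]-k; print(n,(d*1000).round(1),np.hypot(*d).round(4),np.degrees(np.arctan2(d[1],d[0])).round(1))
# depth segmentation of mark
im=f["image"].astype(int); m=[(u,v) for v in range(265,295) for u in range(310,336) if im[v,u].min()>225]
for u,v in m:
    pass
d=np.array([px2w(f,u,v,.045)[:2] for u,v in m])-k; rr=np.hypot(d[:,0],d[:,1]); a=np.degrees(np.arctan2(d[:,1],d[:,0]))
d=d[rr<.061];a=a[rr<.061];rr=rr[rr<.061]
for lo in np.arange(.036,.062,.003):
    s_=(rr>=lo)&(rr<lo+.003); 
    if s_.sum(): print(lo.round(3),s_.sum(),a[s_].min().round(1),a[s_].max().round(1),a[s_].mean().round(1))
```

```text
[0.55356814 0.10898058 0.06117351] [ 0.0008  0.0015 -0.0005  0.0005  0.0026 -0.0003 -0.0022 -0.0017 -0.0008]
[0.55295803 0.10866219 0.03043931] [-0.0012 -0.0005  0.0015  0.0012 -0.0003 -0.0008]
i1 [36.1 16.4] 0.0397 24.5
i2 [46.  10.8] 0.0472 13.3
i3 [50.6 33.1] 0.0604 33.2
i4 [57.7 14.2] 0.0595 13.8
i5 [41.1 27.4] 0.0494 33.7
stripe a [-0.2 -1. ] 0.001 -99.5
stripe b [ 17.9 -14.5] 0.023 -39.0
bl [-22.1   7.8] 0.0234 160.6
br [-13.3  17.5] 0.022 127.3
fl [ 13.2 -18.1] 0.0224 -53.8
fr [20.1 -7.2] 0.0214 -19.8
0.039 4 21.7 25.8 23.7
0.042 16 17.9 29.9 23.6
0.045 24 14.6 30.9 23.0
0.048 34 13.3 32.3 23.1
0.051 30 13.7 32.7 23.2
0.054 36 14.0 32.6 23.5
0.057 40 5.1 32.0 20.8
0.06 22 6.7 40.7 23.8
```

Emit:
jog_arm --motion '[[1,[0.0275,0,-0.01],[0,0,0]],[1,[0.0275,0,-0.01],[0,0,0]],[1,[0.0275,0,-0.01],[0,0,0]],[1,[0.0275,0,-0.01],[0,0,0]],[1,[0,0,0],[0,-1.7,0]],[1,[0,0.025,0],[0,0,0]],[1,[0,0.025,0],[0,0,0]],[1,[0,0.025,0],[0,0,0]],[1,[0,0.025,0],[0,0,0]],[1,[0,0,0],[0,0,0]]]'

```text
clock: 2.7
tcp_pos: [0.5498, 0.1087, 0.1459]
orientation: [-1.516, 0.511, -0.5]
contact_force: [-1.3, -0.9, -0.7]
grip_width: 0.0852
```

Run:
```python
from h import *
todo([0.5535,0.109,0.075])
f=cam("wrist"); save(f,"w2.png")
```

```text
t 2.7 tcp [0.5498 0.1087 0.1459] zang 53.04 tilt [-0.005 -1.    -0.007] F [-1.3 -0.9 -0.7] mom [-0.02 -0.   -0.03] w 0.0852
j [-0.5   0.43  0.24  1.93 -0.14  0.81  0.75]
tool shift [0.0031 0.0708 0.0029]
```

View pics/w2.png

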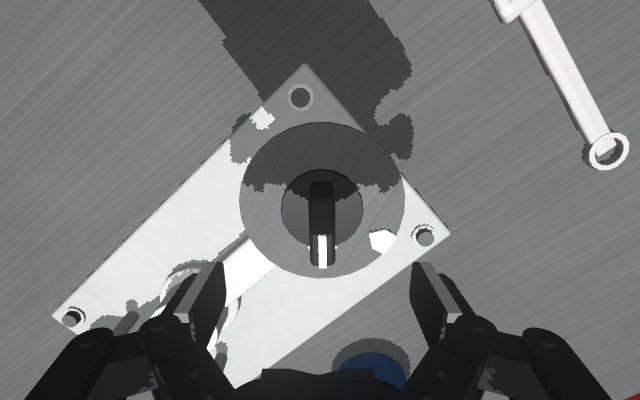

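Emit:
jog_arm --motion '[[1,[0.003,0.018,0.003],[0,0,0]],[1,[0,0.018,0],[0,0,0]],[1,[0,0.018,0],[0,0,0]],[1,[0,0.015,0],[0,0,0]],[1,[0,0,0],[0,0,0]],[1,[0,0,0],[0,0,0]]]'

```text
clock: 3.25
tcp_pos: [0.5579, 0.1096, 0.0823]
orientation: [-1.51, 0.507, -0.507]
contact_force: [-0.0, -0.7, 0.6]
grip_width: 0.085
```

Run:
```python
from h import *
todo([0.5535,0.109,0.075])
```

```text
t 3.25 tcp [0.5579 0.1096 0.0823] zang 52.88 tilt [ 0.    -1.     0.001] F [-0.  -0.7  0.6] mom [-0.04  0.01 -0.04] w 0.085
j [-0.47  0.53  0.22  1.96 -0.17  0.68  0.78]
tool shift [-0.0031  0.0073 -0.0032]
```

Emit:
jog_arm --motion '[[1,[-0.003,0.007,-0.003],[0,0,0]],[1,[0,0,0],[0,0,0]],[1,[0,0,0],[0,0,0]],[0,[0,0,0],[0,0,0]],[0,[0,0,0],[0,0,0]],[0,[0,0,0],[0,0,0]],[0,[0,0,0],[0,0,0]],[0,[0,0,0],[0,0,0]],[0,[0,0,0],[0,0,0]],[0,[0,0,0],[0,0,0]]]' --force 40

```text
clock: 4.08
tcp_pos: [0.5533, 0.1089, 0.0745]
orientation: [-1.51, 0.508, -0.508]
contact_force: [0.0, 0.4, 1.6]
grip_width: 0.0157
```

Run:
```python
from h import *
todo([0.5535,0.109,0.075])
```

```text
t 4.0833 tcp [0.5533 0.1089 0.0745] zang 52.82 tilt [ 0. -1.  0.] F [0.  0.4 1.6] mom [ 0.08 -0.04 -0.04] w 0.0157
j [-0.47  0.53  0.21  1.97 -0.18  0.66  0.78]
tool shift [ 0.0001 -0.0005  0.0002]
```

Emit:
jog_arm --motion '[[0,[0,0,0],[0,-6,0]],[0,[0,0,0],[0,-6,0]],[0,[0,0,0],[0,-6,0]],[0,[0,0,0],[0,-6,0]],[0,[0,0,0],[0,-6,0]],[0,[0,0,0],[0,-6,0]],[0,[0,0,0],[0,-6,0]],[0,[0,0,0],[0,-6,0]],[0,[0,0,0],[0,-6,0]],[0,[0,0,0],[0,-6,0]]]'

```text
clock: 4.92
tcp_pos: [0.5534, 0.1096, 0.0745]
orientation: [-1.547, -0.317, 0.316]
contact_force: [-0.2, 2.0, 0.3]
grip_width: 0.016
```

Emit:
jog_arm --motion '[[0,[0,0,0],[0,-0.5,0]],[0,[0,0,0],[0,0,0]],[0,[0,0,0],[0,0,0]],[0,[0,0,0],[0,0,0]]]'

```text
clock: 5.25
tcp_pos: [0.5534, 0.1096, 0.0745]
orientation: [-1.547, -0.319, 0.317]
contact_force: [1.1, 5.0, 1.2]
grip_width: 0.0151
```

Run:
```python
from h import *
todo([0.5535,0.109,0.075])
import pickle
for n in ["scene","side","wrist"]:
    f=cam(n); save(f,n+"3.png"); pickle.dump(f,open(n+"3.pkl","wb"))
a=cv2.imread("pics/scene3.png")[165:310,230:400]; a=cv2.resize(a,None,fx=2.2,fy=2.2,interpolation=cv2.INTER_CUBIC)
b=cv2.imread("pics/side3.png")[160:310,250:420];b=cv2.resize(b,(a.shape[1],a.shape[0]),interpolation=cv2.INTER_CUBIC)
cv2.imwrite("pics/c3.png",np.hstack([a,b]))
```

```text
t 5.25 tcp [0.5534 0.1096 0.0745] zang 113.22 tilt [ 0.001 -1.     0.001] F [1.1 5.  1.2] mom [ 0.95 -0.14  0.05] w 0.0151
j [-0.26  0.53 -0.06  1.96  0.05  0.66  1.63]
tool shift [-0.0002 -0.0005 -0.0006]
```

View pics/wrist3.png

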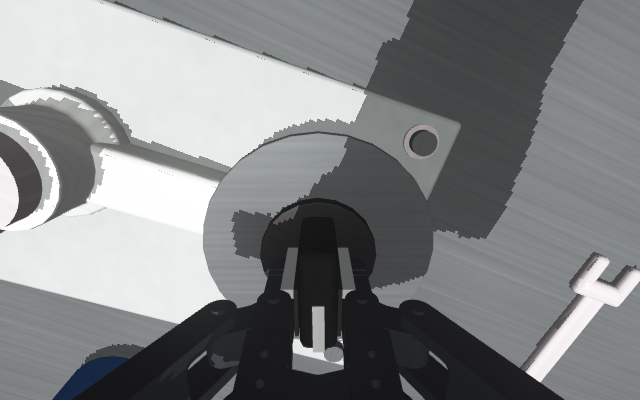

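View pics/c3.png

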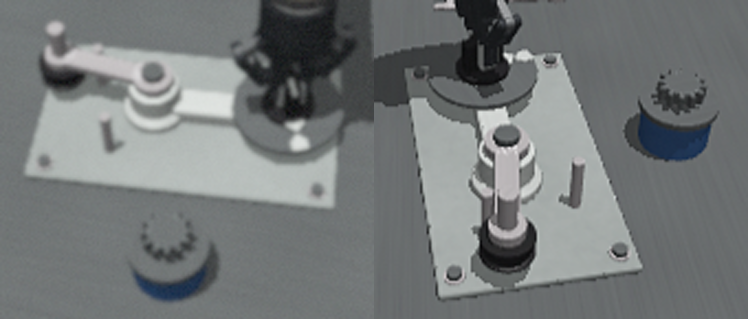

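The scene crop shows the pointer (295,127) facing the mark (298,143). I'll release, lift and check it properly.

Emit:
jog_arm --motion '[[0.6,[0,0,0],[0,0,0]],[0.6,[0,0,0],[0,0,0]],[0.6,[0,0,0],[0,0,0]],[0.6,[0,0,0],[0,0,0]],[0.6,[0,0,0],[0,0,0]],[0.6,[0,-0.02,0],[0,0,0]],[0.6,[-0.01,-0.025,0],[0,0,0]],[0.6,[-0.02,-0.025,0],[0,0,0]],[0.6,[-0.025,-0.025,0],[0,0,0]],[0.6,[-0.02,-0.025,0],[0,0,0]]]'

```text
clock: 6.23
tcp_pos: [0.4826, 0.0781, 0.195]
orientation: [-1.548, -0.318, 0.32]
contact_force: [-0.8, -0.2, -0.3]
grip_width: 0.0515
```

Emit:
jog_arm --motion '[[0.6,[-0.02,-0.02,0],[0,0,0]],[0.6,[0,0,0],[0,0,0]],[0.6,[0,0,0],[0,0,0]],[0.6,[0,0,0],[0,0,0]]]'

```text
clock: 6.57
tcp_pos: [0.4661, 0.0712, 0.2141]
orientation: [-1.547, -0.319, 0.319]
contact_force: [-0.1, -0.7, 0.2]
grip_width: 0.0511
```

Run:
```python
from h import *
todo([0.5535,0.109,0.075])
import pickle
for n in ["scene","side","wrist"]:
    f=cam(n); save(f,n+"4.png"); pickle.dump(f,open(n+"4.pkl","wb"))
a=cv2.imread("pics/scene4.png")[165:310,230:400]; a=cv2.resize(a,None,fx=2.2,fy=2.2,interpolation=cv2.INTER_CUBIC)
b=cv2.imread("pics/side4.png")[160:310,250:420];b=cv2.resize(b,(a.shape[1],a.shape[0]),interpolation=cv2.INTER_CUBIC)
cv2.imwrite("pics/c4.png",np.hstack([a,b]))
```

```text
t 6.5667 tcp [0.4661 0.0712 0.2141] zang 113.3 tilt [ 0. -1. -0.] F [-0.1 -0.7  0.2] mom [ 0.02 -0.    0.04] w 0.0511
j [-0.22  0.19 -0.08  2.06  0.02  0.89  1.68]
tool shift [0.0952 0.1391 0.0002]
```

View pics/wrist4.png

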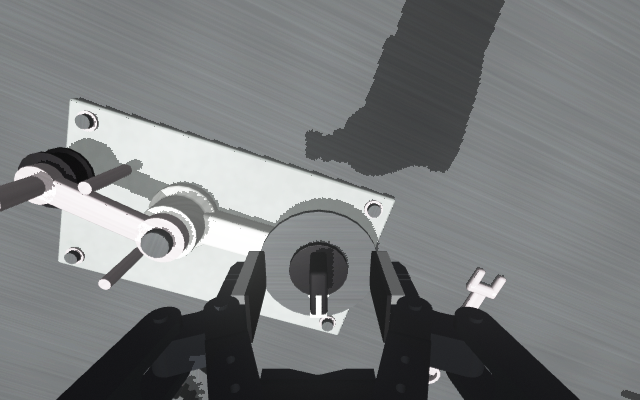

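View pics/c4.png

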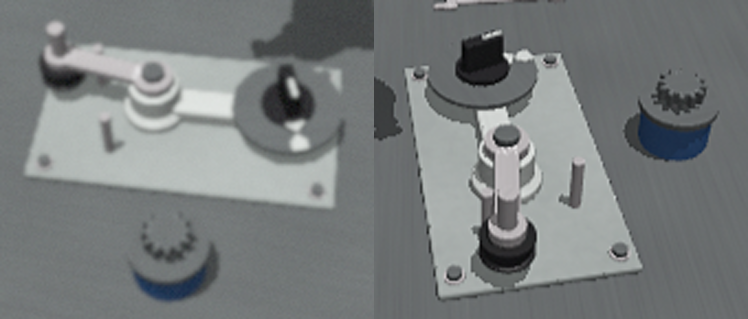

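Run:
```python
import cv2,numpy as np
a=cv2.imread("pics/scene4.png")[190:240,330:390]; a=cv2.resize(a,(400,333),interpolation=cv2.INTER_CUBIC)
b=cv2.imread("pics/side4.png")[165:215,270:330]; b=cv2.resize(b,(400,333),interpolation=cv2.INTER_CUBIC)
cv2.imwrite("pics/c4b.png",np.hstack([a,b]))
```

```text
(no output)
```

View pics/c4b.png

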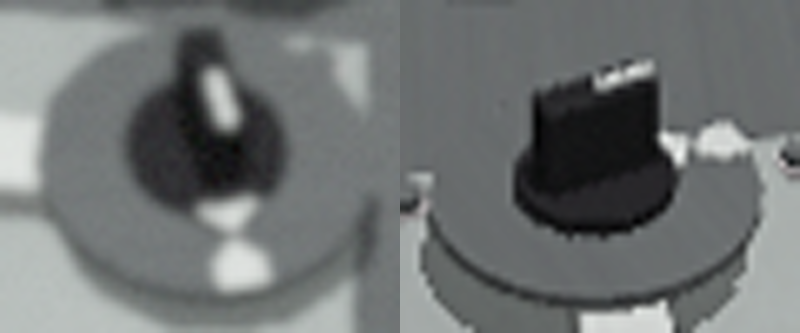

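The pointer apex (235,228) meets the mark apex (237,240) on a radial line, so the knob is aligned. Next I'll move over the pin and turn the jaws tangential.

Emit:
jog_arm --motion '[[0.6,[0,0,-0.024],[0,0,0]],[0.6,[0,0,-0.024],[0,0,0]],[0.6,[0,0,-0.024],[0,0,0]],[0.6,[0,0,-0.024],[0,0,0]],[0.6,[0,0,-0.024],[0,0,0]],[0.6,[0,0,-0.024],[0,0,0]],[0.6,[0,0,-0.024],[0,0,0]],[0.6,[0,0,-0.024],[0,0,0]],[0.6,[0,0,-0.024],[0,0,0]],[0.6,[0,0,-0.024],[0,0,0]]]'

```text
clock: 7.55
tcp_pos: [0.5613, -0.1502, 0.2129]
orientation: [-1.546, -0.318, 0.321]
contact_force: [0.6, -0.4, 0.5]
grip_width: 0.0513
```

Emit:
jog_arm --motion '[[0.6,[0,0,0],[0,6,0]],[0.6,[0,0,0],[0,6,0]],[0.6,[0,0,0],[0,6,0]],[0.6,[0,0,0],[0,6,0]],[0.6,[0,0,0],[0,6,0]],[0.6,[0,0,0],[0,6,0]],[0.6,[0,0,0],[0,6,0]],[0.6,[0,0,0],[0,6,0]],[0.6,[0,0,0],[0,6,0]],[0.6,[0,0,0],[0,6,0]]]'

```text
clock: 8.38
tcp_pos: [0.561, -0.149, 0.2129]
orientation: [-1.512, 0.507, -0.503]
contact_force: [-0.1, 0.0, 0.3]
grip_width: 0.0511
```

Emit:
jog_arm --motion '[[0.6,[0,0,0],[0,6,0]],[0.6,[0,0,0],[0,6,0]],[0.6,[0,0,0],[0,6,0]],[0.6,[0,0,0],[0,6,0]],[0.6,[0,0,0],[0,6,0]],[0.6,[0,0,0],[0,6,0]],[0.6,[0,0,0],[0,6,0]],[0.6,[0,0,0],[0,6,0]],[0.6,[0,0,0],[0,6,0]],[0.6,[0,0,0],[0,4,0]]]'

```text
clock: 9.22
tcp_pos: [0.561, -0.149, 0.213]
orientation: [-1.169, 1.274, -1.272]
contact_force: [0.0, 0.0, -0.4]
grip_width: 0.0513
```

Emit:
jog_arm --motion '[[0.6,[0,0,0],[0,0,0]],[0.6,[0,0,0],[0,0,0]],[0.6,[0,0,0],[0,0,0]]]'

```text
clock: 9.47
tcp_pos: [0.5609, -0.1491, 0.2137]
orientation: [-1.172, 1.268, -1.267]
contact_force: [-0.2, 0.2, -0.7]
grip_width: 0.0512
```

Run:
```python
from h import *
todo([0.5595,-0.1497,0.1])
import pickle
for n in ["wrist"]:
    f=cam(n); save(f,n+"5.png"); pickle.dump(f,open(n+"5.pkl","wb"))
```

```text
t 9.4667 tcp [ 0.5609 -0.1491  0.2137] zang -4.54 tilt [ 0.    -1.    -0.001] F [-0.2  0.2 -0.7] mom [-0.   -0.01  0.03] w 0.0512
j [-0.23  0.39  0.49  1.85 -0.22  0.96  0.28]
tool shift [ 0.0006  0.1137 -0.0013]
```

View pics/wrist5.png

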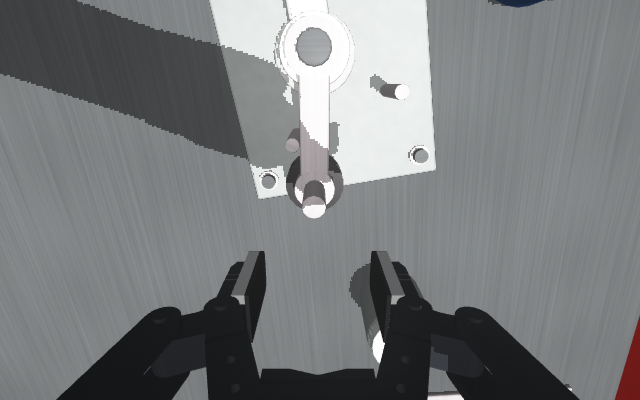

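Run:
```python
from h import *
import pickle
f=pickle.load(open("wrist5.pkl","rb"))
p=px2w(f,314,211,.115);q=px2w(f,314.5,46.5,.083); print(p,q,np.hypot(*(p-q)[:2]),np.degrees(np.arctan2(*(p-q)[1::-1]))); todo([p[0],p[1],.099])
```

```text
[ 0.55782899 -0.15352548  0.115     ] [ 0.56717528 -0.04095751  0.083     ] 0.11295530796007157 -94.74626388350237
t 9.5167 tcp [ 0.5609 -0.1492  0.2138] zang -4.57 tilt [ 0.    -1.    -0.001] F [ 0.3  0.3 -0.2] mom [-0.02 -0.02  0.05] w 0.0511
j [-0.23  0.39  0.49  1.85 -0.22  0.96  0.28]
tool shift [ 0.0045  0.1148 -0.0026]
```

Emit:
jog_arm --motion '[[0.6,[0.002,0.02,-0.002],[0,0,0]],[0.6,[0,0.02,0],[0,0,0]],[0.6,[0,0.02,0],[0,0,0]],[0.6,[0,0.02,0],[0,0,0]],[0.6,[0,0.02,0],[0,0,0]],[0.6,[0,0.013,0],[0,0,0]],[0.6,[0,0,0],[0,0,0]],[0.6,[0,0,0],[0,0,0]],[0,[0,0,0],[0,0,0]],[0,[0,0,0],[0,0,0]]]' --force 60

```text
clock: 10.35
tcp_pos: [0.5596, -0.1514, 0.1026]
orientation: [-1.168, 1.267, -1.27]
contact_force: [0.1, -0.1, 1.1]
grip_width: 0.0279
```

Emit:
jog_arm --motion '[[0,[0,0,0],[0,0,0]],[0,[0,0,0],[0,0,0]],[0,[0,0,0],[0,0,0]],[0,[0,0,0],[0,0,0]],[0,[0,0,0],[0,0,0]]]'

```text
clock: 10.77
tcp_pos: [0.5578, -0.1513, 0.1026]
orientation: [-1.169, 1.271, -1.269]
contact_force: [-5.9, 1.6, 9.4]
grip_width: 0.0163
```

Run:
```python
from h import *
todo([0.5585,-0.1513,0.099])
import pickle
for n in ["wrist","side"]:
    f=cam(n); save(f,n+"6.png"); pickle.dump(f,open(n+"6.pkl","wb"))
b=cv2.imread("pics/side6.png")[150:310,250:420];cv2.imwrite("pics/s6.png",cv2.resize(b,None,fx=3.5,fy=3.5))
```

```text
t 10.7667 tcp [ 0.5578 -0.1513  0.1026] zang -4.74 tilt [-0.001 -1.    -0.001] F [-5.9  1.6  9.4] mom [ 0.18  1.15 -0.14] w 0.0163
j [-0.17  0.53  0.42  1.93 -0.32  0.74  0.36]
tool shift [-0.      0.0036  0.0007]
```

View pics/wrist6.png

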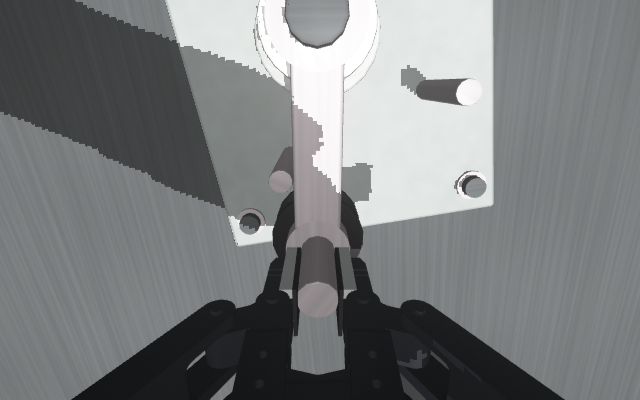

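View pics/s6.png

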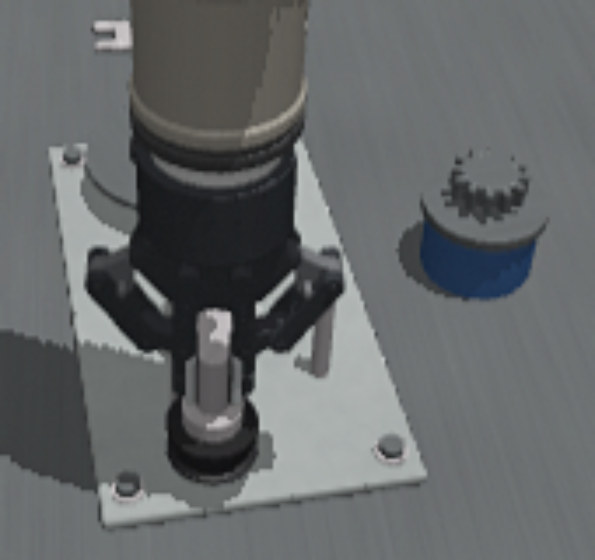

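The pin sits between the pads (wrist pixel 318,290) and is gripped. I'll start the swing now.

Emit:
jog_arm --motion '[[0,[-0.0001,0,0.005],[0,-2.6,0]],[0,[-0.0001,0,0.005],[0,-2.6,0]],[0,[-0.0001,0,0.005],[0,-2.6,0]],[0,[-0.0001,0,0.005],[0,-2.6,0]],[0,[-0.0001,0,0.005],[0,-2.6,0]],[0,[-0.0001,0,0.005],[0,-2.6,0]],[0,[-0.0001,0,0.005],[0,-2.6,0]],[0,[-0.0001,0,0.005],[0,-2.6,0]],[0,[-0.0001,0,0.005],[0,-2.6,0]],[0,[-0.0001,0,0.005],[0,-2.6,0]]]' --force 70

```text
clock: 11.7
tcp_pos: [0.6066, -0.1443, 0.1026]
orientation: [-1.363, 0.933, -0.929]
contact_force: [-8.1, 1.3, 10.0]
grip_width: 0.016
```

```bash
cat > st.py <<'E'
from h import *
o=r.get_obs(); d=o["tcp_pos"][:2]-np.array([.5678,-.0403]); a=np.degrees(np.arctan2(d[1],d[0]))
t=np.radians(-94.5+51.57); todo([.5678+.11*np.cos(t),-.0403+.11*np.sin(t),.1026]); print("r",np.hypot(*d),"ang",a,"joint",np.radians(a+94.5))
E
python3 st.py
```

```text
t 11.7 tcp [ 0.6066 -0.1443  0.1026] zang 21.34 tilt [-0.002 -1.    -0.002] F [-8.1  1.3 10. ] mom [ 0.34  1.46 -0.33] w 0.016
j [-0.09  0.58  0.3   1.82 -0.23  0.78  0.71]
tool shift [-0.0119 -0.0001  0.0495]
r 0.11101051430186853 ang -69.53568314306999 joint 0.4357095246645509
```

Tracking the arc well, with about 8 N at the pin. Continuing to the stop.

Emit:
jog_arm --motion '[[0,[-0.0001,0,0.005],[0,-2.6,0]],[0,[-0.0001,0,0.005],[0,-2.6,0]],[0,[-0.0001,0,0.005],[0,-2.6,0]],[0,[-0.0001,0,0.005],[0,-2.6,0]],[0,[-0.0001,0,0.005],[0,-2.6,0]],[0,[-0.0001,0,0.005],[0,-2.6,0]],[0,[-0.0001,0,0.005],[0,-2.6,0]],[0,[-0.0001,0,0.005],[0,-2.6,0]],[0,[-0.0001,0,0.005],[0,-2.6,0]],[0,[-0.0001,0,0.005],[0,-2.6,0]]]'

```text
clock: 12.53
tcp_pos: [0.6472, -0.1174, 0.1027]
orientation: [-1.492, 0.585, -0.581]
contact_force: [-7.6, -0.3, 9.8]
grip_width: 0.0162
```

```bash
python3 st.py
```

```text
t 12.5333 tcp [ 0.6472 -0.1174  0.1027] zang 47.26 tilt [-0.002 -1.    -0.002] F [-7.6 -0.3  9.8] mom [-0.09  1.63 -0.59] w 0.0162
j [-0.05  0.61  0.18  1.72 -0.14  0.82  1.03]
tool shift [-0.0007  0.0001  0.0024]
r 0.11072028027441504 ang -44.15745218996915 joint 0.8786432131276992
```

Emit:
jog_arm --motion '[[0,[0,0,0.001],[0,0,0]],[0,[0,0,0.001],[0,0,0]],[0,[0,0,0.001],[0,0,0]],[0,[0,0,0],[0,0,0]],[0,[0,0,0],[0,0,0]]]'

```text
clock: 12.95
tcp_pos: [0.6484, -0.1162, 0.1026]
orientation: [-1.493, 0.588, -0.582]
contact_force: [-9.7, -0.5, 9.8]
grip_width: 0.0156
```

```bash
python3 st.py
```

```text
t 12.95 tcp [ 0.6484 -0.1162  0.1026] zang 47.15 tilt [-0.002 -1.    -0.004] F [-9.7 -0.5  9.8] mom [-0.38  2.08 -0.38] w 0.0156
j [-0.05  0.62  0.18  1.72 -0.14  0.82  1.02]
tool shift [-0.0007  0.      0.0007]
r 0.1107053828729696 ang -43.29979538670821 joint 0.8936121481967317
```

Emit:
jog_arm --motion '[[0,[0,0,0.001],[0,0,0]],[0,[0,0,0.001],[0,0,0]],[0,[0,0,0.001],[0,0,0]],[0,[0,0,0],[0,0,0]],[0,[0,0,0],[0,0,0]]]'

```text
clock: 13.37
tcp_pos: [0.6485, -0.1161, 0.1026]
orientation: [-1.496, 0.591, -0.582]
contact_force: [-15.6, -5.9, 13.7]
grip_width: 0.0159
```

```bash
python3 st.py
python3 - <<'E'
from h import *
for n in ["scene","side","wrist"]:
    f=cam(n); save(f,n+"7.png")
a=cv2.imread("pics/scene7.png")[165:310,230:400]; b=cv2.imread("pics/side7.png")[150:295,250:420]
cv2.imwrite("pics/c7.png",cv2.resize(np.hstack([a,b]),None,fx=2.3,fy=2.3,interpolation=cv2.INTER_CUBIC))
E
```

```text
t 13.3667 tcp [ 0.6485 -0.1161  0.1026] zang 47.06 tilt [-0.004 -1.    -0.007] F [-15.6  -5.9  13.7] mom [-0.97  3.08 -0.22] w 0.0159
j [-0.05  0.62  0.19  1.72 -0.14  0.83  1.02]
tool shift [-0.0007 -0.      0.0005]
r 0.11072575051804429 ang -43.20764143838538 joint 0.8952205380136778
```

View pics/c7.png

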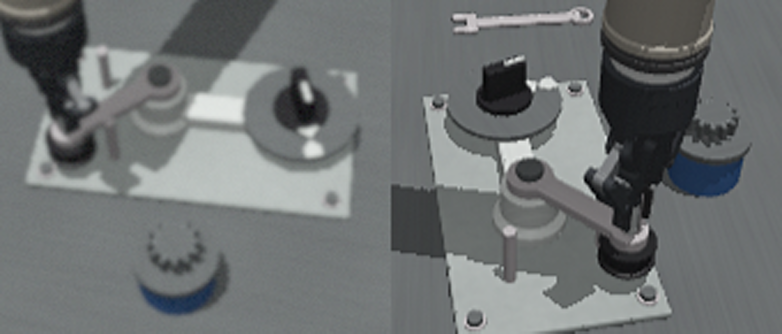

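View pics/wrist7.png

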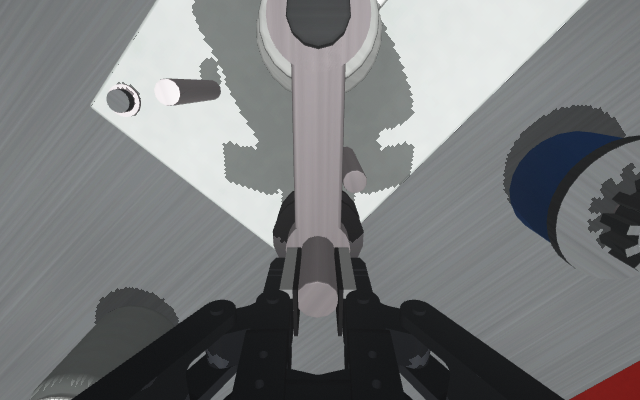

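The last 3 mm push moved the pin only about 0.1 mm and the force rose, so the arm is on its stop peg (wrist view, peg at 355,182). The knob is still on its mark, so I'm handing in.

```bash
python3 st.py; python3 -c "
from bench import r
print(r.hand_in())"
```

```text
t 13.5167 tcp [ 0.6485 -0.1161  0.1025] zang 47.07 tilt [-0.004 -1.    -0.007] F [-15.4  -6.3  14.8] mom [-0.95  3.07 -0.18] w 0.016
j [-0.05  0.62  0.19  1.72 -0.14  0.83  1.02]
tool shift [-0.0007 -0.0001  0.0005]
r 0.1107017939830015 ang -43.19007869450138 joint 0.8955270657201382
the job is handed in; nothing more can be done
None
```

The job is handed in at 13.5 s, with the robot still holding the tensioner's arm against its stop peg and the knob on its mark. No verdict was reported.

- **Knob:** With the arm at rest, I turned the knob about 60° counter-clockwise. After letting go, the camera views showed the pointer tip facing the index mark tip, within about 1–2 mm by eye. The last pictures showed it still on the mark.
- **Arm:** I gripped the pin with 60 N, raised the grip to 70 N and swung the arm to its stop. From the gripper's position the joint is at about 0.895 rad. A further 3 mm of commanded push moved the pin only 0.1 mm, while the horizontal force rose from about 10 to 17 N.
- **Bystanders:** My moves stayed clear of the motor, the spanner and the tin. I did not measure their positions afterwards.
- **Disagreements:** The first camera readings of the pin's position differed by up to about 10 mm. I used a wrist camera view from close above instead, and the grip confirmed it. The gripper read 16 mm on the 18 mm pin, and there was a steady vertical force of about 10–15 N while holding, well below the limits.

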